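Put the red paint pot away in the sliding-lid box

TASK

Put the red paint pot from the front of the bench back in the wooden paint box: slide the blue lid right back under the wooden one, set the pot upright in the empty round hole of the rack inside, and slide the blue lid fully shut again so that no sawdust gets in. The blue lid has no handle and is a thin sheet that cracks under a hard push, so press on it only as firmly as it takes to drag it along; leave the wooden lid shut and the other things on the bench where they are.

Things in the scene. Friction and masses are not known exactly. Their poses are not given: they have to be found in the camera images.
- paint_box: plywood box, fixed, 126 x 288 mm, 76 high, on rubber feet: its underside is 6 to 14 mm above the bench, differently each time. Origin: centre of the underside; y runs along its length from the blue-lid end (-y) to the wooden-lid end (+y), z up. Side walls 10 mm thick (106 clear between) rise 7 mm above the blue lid; the end wall at the blue end is level with it. The wooden lid runs above the blue
- lid_edge (a point): middle of the blue lid's outer (blue-end) edge, 69 mm above the box's underside; moves with the lid. A 3 mm sheet, no handle or notch, warped: its face lies 2.5 mm below to 1 mm above this point, differently each time. Shut, 129 mm of it lie bare, from here along the box's +y to the step of the wooden lid's edge; fully open, 34 mm. It gives 1 mm per 12 N under a fingertip and cracks above 20 N
- lower_lid (a joint): how far the blue lid is slid open, m: 0 shut against its stop, 0.095 fully open against the other. It opens in the box's +y direction, under the wooden lid, drags with about 4.5 N and stays where it is left. Shut, lid_edge is 133.5 mm from the box's origin along its -y. Fingertips have a friction of some 0.5 to 0.7 on it, so 10 to 14 N of pressing drags it and less slips
- upper_lid (a joint): how far the wooden lid is slid open, m, along the box's -y: 0 shut; it is to stay shut
- pot_hole (a point): centre of the empty hole of the pot rack, on the inner floor, 8 mm above the underside; 96 mm from the box's origin along its -y. Hole 53 mm across in a board whose top is 16 mm above that floor. Lid fully open, the bare opening is 106 mm wide and runs from 38 mm on the blue-end side of this point to 57 mm on the other. A green pot like the red one stands in the next hole, 58 mm along +y
- red_pot: red paint pot with a white lid, round, 47 mm across and 50 mm high (white lid: top 13 mm, the widest part), upright on the bench, 60 to 130 g. Origin: centre of its underside, z up. (Behind and left of it stands a fixed drawer cabinet, 245 mm high, about x 0.45 to 0.81, y 0.15 to 0.45: keep clear)

How it is judged:
On the way, in this order (a step that is already met when the one before it is completed fails the run):
1. the blue lid is slid open by more than 65 mm (value of joint lower_lid above 0.065 m), for 0.2 s.
2. the red pot stands in the empty hole, let go, with the lid still open (horizontal distance between red_pot and pot_hole below 0.006 m and z of red_pot in the frame of pot_hole below 0.004 m and angle between red_pot's own z axis and vertical below 0.12 rad and contact force between the fingers and red_pot below 0.1 N and value of joint lower_lid above 0.05 m), for 0.2 s.
At the end, for the whole second after the job is handed in: The blue lid is shut to within 4 mm and the wooden lid to within 4 mm; the red pot stands on the box floor in the empty hole, within 6 mm of its centre and 4 mm of the floor, tilted less than 0.12 rad, at rest (value of joint each of lower_lid, upper_lid below 0.004 m and horizontal distance between red_pot and pot_hole below 0.006 m and z of red_pot in the frame of pot_hole below 0.004 m and angle between red_pot's own z axis and vertical below 0.12 rad and linear speed of red_pot below 0.02 m/s); the robot touches nothing.
It fails at once if the blue lid is pressed or pushed with more than 20 N (contact force between anything else and lower_lid above 20 N).
It fails at once if the wooden lid is slid by more than 8 mm (value of joint upper_lid above 0.008 m).
It fails at once if the sanding block, the flat brush or the screwdriver is moved by more than 30 mm (distance of any of sanding_block, flat_brush, screwdriver from where it was at the start of the episode above 0.03 m).
It also fails if it takes over 72 s, if anything falls off the work surface, if the arm or the gripper's body presses on something with over 40 N, if the wrist force passes 120 N, or if a joint passes its speed limit or range.

ROBOT

A 6-joint arm with a two-finger parallel gripper is mounted at the origin on a cart in front of the work surface, level with it; the furniture and walls round the work are solid. World frame = base frame: x ahead of the robot, y to its left, z up, the work surface at z = 0. Lengths are in m, angles in rad, forces in N, time in s.
With the tool pointing down it reaches from about 0.4 to 0.825 m from the base axis. Payload 7 kg.
Tool frame: the origin (TCP) lies midway between the tips of the shut fingers; the grasp point (between the pads) lies arm.hold_point_z behind it (arm.hold_point_z is the distance from the TCP to the grasp point, in m); z points along the fingers, y is the line along which they close (so a half turn about z gives the same grasp; the last joint's range is limited). The gripper opens to 88 mm and grips with 3 to 60 N. Pads are 19 mm wide; open, the fingers measure 130 mm over their backs; the gripper's body (78 mm by 193 mm) begins 47 mm behind the grasp point.
Start: joints at [-0.878, 0.359, 0.012, 0, -1.224, -0.288], TCP at [0.266, -0.62, 0.227] pointing down, gripper open.
Joint ranges: [-3.07, 3.07], [-1.43, 2.12], [-1.02, 1.25], [-3.03, 1.67], [-3.05, -0], [-3.03, 3.03]. Speed limits (rad/s): [2.39, 2.39, 3.01, 3.14, 3.14, 3.14].

INTERFACE

Orientations are given as [roll, pitch, yaw] about the fixed x, y, z axes, in that order (R = Rz(yaw) Ry(pitch) Rx(roll)).
In Python, from station import arm gives the robot as it stands.
- The arm moves only by the shell command python3 -m crank 'ROWS' [OPENING] [FORCE]. ROWS is JSON, a list that holds one entry, the list of rows, each a list of 4 numbers: the shift along the tool's x, y, z in units of 25 mm (1.0 is 25 mm), then the turn about the tool's z in units of 5 degrees (1.0 is 5 degrees). A call has 1 to 12 rows; each row is the pose to reach, as a shift and turn from the pose commanded when the call began, along the tool's axes at that moment; what a row does not reach only later rows make up. A row lasts 1/8 s, in which the tool goes at most 62.5 mm and 10.7 degrees, less where a joint would pass 70% of its speed; a pose out of reach is approached as far as the arm can. A call with a gripper value outside its range is refused whole. OPENING is the closure, from 0 (fully open) to 1 (shut), set as the call begins (- or left out, the last holds). The fingers move at their own pace and stop on an object; FORCE is the grip in N (left out, the last holds). Time passes only in rows, so rows that repeat a pose let the fingers close. It gives the time, the measured TCP pose, the force, the opening and the grip force at its end, in the units of the state.
- arm.get_state(): the state, without advancing time (a new reading comes with each control period).
- arm.grab_frame(name): name is "side" or "top" or "wrist"; returns (picture, depth): 400x640x3 uint8, red, green, blue; 400x640 float32, m along the optical axis (not along the pixel's ray), 0 where there is no reading.
- arm.get_calibration(name): a dict with "mtx" (3x3 intrinsics, pixels), "R" (3x3) and "t" (3): a world point X has camera coordinates R X + t; the wrist camera has in their place "mount" (4x4, takes a point from camera to tool coordinates, whose origin is the TCP and whose axes are the flange's). Camera axes: x right, y down, z forward; pixel columns grow to the right and rows downward; lengths in m; the calibration is good to about 2 mm. A picture is of the moment at which its call begins: read the wrist's pose just before it. get_calibration takes no time and is no camera call.
- arm.job_done(): hands the job in; it is judged then, once.
Trained networks look in the newest picture that a camera, given by its name, has taken for a name from the list of things; names that differ only in an ending like _2 or _b are one class to them, and where a whole thing is asked for, a point or a joint stands for the part that bears it (a point fixed in the world has none). Each returns a list of dicts, best first, with "score" (0 to 1); they miss things now and then, are a little off and sometimes report something else, mostly with a low value. They report only what shows in the picture. A call takes as long as a camera call.
- arm.recognise(thing, camera): "extent" ([left, top, width, height] in pixels, round what is visible of it).
- arm.trace(thing, camera): "mask" (400x640 bool, what is visible of it) and "extent" ([left, top, width, height] in pixels, round what is visible of it).
The state is a dict: "t": time; "q": joint angles; "qd": joint speeds; "joint_efforts": joint torques, N m; "eef_pos": TCP position; "ee_rot": TCP orientation; "force": force on the tool from outside, world axes, zero at the start; "moment": the same for the moment, N m; "width": finger opening in m; "gripper_force": force on a finger pad.
Only numpy, scipy, OpenCV 4.12 (cv2) and the standard library are available. Lean on these libraries where they do the work, as an engineer would, in place of code of your own. Each camera call takes 0.05 s, during which the arm holds its last target. There are 200 camera calls.

## Working session

There is one attempt and no reset: what is moved stays moved. The work goes in short steps, Python scripts to look and compute and a shell command to move; the robot and the scene stay as the last step left them, time stands still between calls to the robot, and variables do not carry over. Pictures are saved under pics/ and viewed, at most 10 in all, crops included, and the job is handed in when it is done.

```bash
ls; mkdir -p pics
cat > h.py <<'E'
import numpy as np, cv2
from station import arm
from scipy.spatial.transform import Rotation as Ro
def cloud(name):
    s=arm.get_state(); img,d=arm.grab_frame(name); c=arm.get_calibration(name)
    K=np.array(c["mtx"]); v,u=np.mgrid[0:400,0:640]
    P=np.stack([(u-K[0,2])/K[0,0]*d,(v-K[1,2])/K[1,1]*d,d],-1)
    if "R" in c: W=(P-np.array(c["t"]))@np.array(c["R"])
    else:
        M=np.array(c["mount"]); P=P@M[:3,:3].T+M[:3,3]
        W=P@Ro.from_euler('xyz',s["ee_rot"]).as_matrix().T+np.array(s["eef_pos"])
    W[d==0]=np.nan
    return img,d,W
def save(img,n): cv2.imwrite("pics/"+n,img[:,:,::-1])
E
python3 - <<'E'
from h import *
print(arm.get_state(), arm.hold_point_z)
out=[]
for n in ("side","top"):
    img,d,W=cloud(n); out.append(img); np.save(n+".npy",W)
    for th in ("paint_box","red_pot","lid_edge"):
        for r in arm.trace(th,n)[:2]:
            m=r["mask"]; print(n,th,round(r["score"],2),r["extent"],np.nanmedian(W[m],0).round(4),np.nanpercentile(W[m],98,axis=0).round(4),np.nanpercentile(W[m],2,axis=0).round(4))
for n,i in zip("st",out): save(i,n+"0.png")
E
```

```text
pics
{'t': 0.0, 'q': array([-8.77903216e-01,  3.59356313e-01,  1.10566768e-02, -3.57198681e-04,
       -1.22409517e+00, -2.88060433e-01]), 'qd': array([-0.00037945, -0.00138146, -0.0003171 , -0.00086486, -0.00238631,
       -0.00073418]), 'joint_efforts': array([ 1.02642527e-03, -5.82721782e+01,  2.93051291e+01,  6.99727848e+00,
        6.74785028e-03, -1.34798138e-04]), 'eef_pos': array([ 0.26561701, -0.62000662,  0.22564024]), 'ee_rot': array([ 3.13996463e+00, -1.32206139e-04, -2.73688151e+00]), 'force': array([-0.25658813,  0.18100379,  1.06332614]), 'moment': array([-0.0046876 , -0.02376944,  0.02925029]), 'gripper_force': 0.0, 'width': 0.0878094242275099} 0.0188
side paint_box 0.93 [331.8, 171.0, 72.2, 88.8] [ 0.6304 -0.1014  0.0784] [0.693  0.1532 0.0864] [ 0.5685 -0.1285  0.0116]
side red_pot 0.77 [244.9, 224.4, 30.9, 37.1] [ 0.4245 -0.1225  0.0326] [ 0.4448 -0.0878  0.0487] [ 0.4017 -0.1295  0.0012]
side lid_edge 0.92 [338.5, 195.2, 61.1, 23.6] [ 0.6324 -0.0576  0.0791] [0.6808 0.0108 0.0802] [ 0.5831 -0.1105  0.078 ]
top paint_box 0.98 [210.6, 114.2, 159.1, 75.3] [0.6308 0.0164 0.0841] [0.6961 0.1567 0.0896] [ 0.5694 -0.1206  0.0208]
top red_pot 0.57 [349.0, 252.1, 21.4, 25.8] [ 0.4233 -0.1052  0.0492] [ 0.4436 -0.0845  0.0525] [ 0.403  -0.1269  0.0449]
top lid_edge 0.84 [287.3, 125.3, 72.7, 57.4] [ 0.633  -0.0483  0.0812] [0.6838 0.0115 0.0842] [ 0.583  -0.1079  0.0782]
```

Run:
```python
from h import *
a=cv2.imread("pics/s0.png");b=cv2.imread("pics/t0.png")
save(cv2.resize(np.vstack([a[120:300,160:480],b[80:300,160:480]]),(640,800))[:,:,::-1][:800],"x.png")
im=cv2.resize(np.hstack([a[110:310,200:420],b[90:290,190:410]]),(800,364)); cv2.imwrite("pics/c0.png",im)
```

```text
(no output)
```

View pics/c0.png

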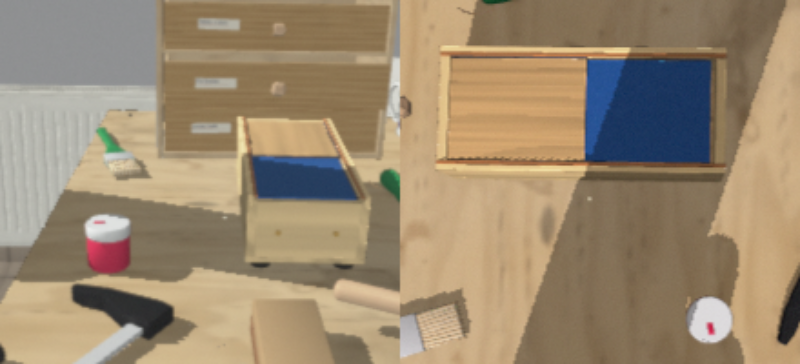

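```bash
cat >> h.py <<'E'
def go(target,yaw=None):
    s=arm.get_state(); R=Ro.from_euler('xyz',s["ee_rot"]).as_matrix()
    d=R.T@(np.array(target)-s["eef_pos"])/0.025
    t=0 if yaw is None else -np.rad2deg((yaw-s["ee_rot"][2]+np.pi)%(2*np.pi)-np.pi)/5
    print("rows to",np.round(target,4),":",d.round(3),round(t,3),"F",s["force"].round(1),"w",round(s["width"],4),"pos",s["eef_pos"].round(4),"rot",s["ee_rot"].round(4),"t",round(s["t"],2))
E
python3 - <<'E'
from h import *
print(np.array(arm.get_calibration("wrist")["mount"]).round(3), np.array(arm.get_calibration("wrist")["mtx"]).round(0))
W=np.load("top.npy"); img=cv2.imread("pics/t0.png")
hsv=cv2.cvtColor(img,cv2.COLOR_BGR2HSV)
m=(abs(hsv[:,:,0].astype(int)-108)<12)&(hsv[:,:,1]>140)
m[:, :270]=0; m[200:]=0; m[:100]=0
P=W[m]; P=P[np.isfinite(P).all(1)&(P[:,2]>.07)]
r=cv2.minAreaRect((P[:,:2]*1000).astype(np.float32)); print("blue",len(P),r)
b=(W[...,2]>.06)&(W[...,2]<.12)&(W[...,0]>.5)&(W[...,0]<.75)&(abs(W[...,1])<.25)
n,l,st,_=cv2.connectedComponentsWithStats(b.astype(np.uint8)); k=1+st[1:,4].argmax()
P=W[l==k]; r=cv2.minAreaRect((P[:,:2]*1000).astype(np.float32)); print("box",r)
go([.63,-.12,.25],-np.pi/2)
for th in("sanding_block","flat_brush","screwdriver"):
    for r in arm.trace(th,"top")[:1]: print(th,np.nanpercentile(W[r["mask"]],[2,98],axis=0).round(3))
E
```

```text
[[ 0.    -0.956 -0.295  0.079]
 [ 1.     0.001 -0.001 -0.   ]
 [ 0.001 -0.295  0.956 -0.159]
 [ 0.     0.     0.     1.   ]] [[296.   0. 324.]
 [  0. 296. 199.]
 [  0.   0.   1.]]
blue 3735 ((632.5977783203125, -48.98463821411133), (123.62847137451172, 102.50548553466797), 88.3676528930664)
box ((635.0856323242188, 18.352813720703125), (288.3646545410156, 126.77737426757812), 87.81855010986328)
rows to [ 0.63 -0.12  0.25] : [-21.274  12.66   -0.941] -13.361 F [ 0.5 -0.5 -0.1] w 0.0876 pos [ 0.2658 -0.6204  0.2264] rot [ 3.1413e+00 -1.0000e-04 -2.7368e+00] t 0.4Traceback (most recent call last):
  File "<stdin>", line 14, in <module>
ValueError: it knows: lid_edge, lower_lid, paint_box, pot_hole, red_pot, upper_lid
```

```bash
python3 -m crank '[[[-2,1.2,-0.1,-1.3],[-4,2.4,-0.2,-2.6],[-6,3.6,-0.3,-3.9],[-8,4.8,-0.4,-5.2],[-10,6,-0.5,-6.5],[-12.2,7.2,-0.6,-7.8],[-14.4,8.4,-0.7,-9.1],[-16.5,9.6,-0.8,-10.4],[-18.5,10.8,-0.9,-11.7],[-20.5,12,-1,-13],[-21.3,12.7,-1,-13],[-21.3,12.7,-1,-13]]]' 1 20
python3 - <<'E'
from h import *
img,d,W=cloud("wrist"); save(img,"w1.png"); np.save("w1.npy",W)
go([.63,-.12,.25],-np.pi/2)
E
```

```text
t: 1.9
eef_pos: [0.6307, -0.1172, 0.251]
ee_rot: [3.141, 0.0, -1.601]
force: [-0.6, 0.0, -0.4]
width: 0.0006
gripper_force: 0.0
rows to [ 0.63 -0.12  0.25] : [0.065 0.001 0.049] -0.359 F [ 0.  -0.6 -0. ] w 0.001 pos [ 0.6301 -0.1184  0.2512] rot [ 3.1408e+00 -1.0000e-04 -1.6021e+00] t 1.95
```

View pics/w1.png

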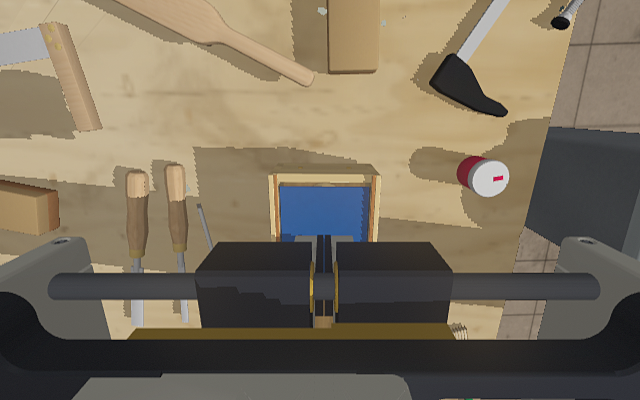

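The wrist view shows the box's blue end (cols 270–380, rim row ~175) with the blue lid (rows 185–240), the pot at (483,176).

Run:
```python
from h import *
W=np.load("w1.npy")
box=np.zeros((400,640),bool); box[170:238,262:385]=1
Z=W[...,2]; m=box&(Z>.065)&(Z<.1)
P=W[m]; print("y min",np.nanpercentile(P[:,1],[0,1,3]))
L=[];Rr=[]
for r in range(185,230,3):
    c=np.where(m[r])[0]; L.append(W[r,c[0]]);Rr.append(W[r,c[-1]])
L=np.array(L);Rr=np.array(Rr)
for A in(L,Rr): 
    f=np.polyfit(A[:,1],A[:,0],1); print("edge x=",f.round(4),"x at y=-.1",np.polyval(f,-.1).round(4),"z",np.median(A[:,2]).round(4))
for r in range(172,194,2): print(r,W[r,325].round(4))
mm=m.copy(); print("wall z",np.nanmedian(Z[190:230,274]),np.nanmedian(Z[190:230,376]), "lid z grid")
for r in (188,200,215,230): print([W[r,c].round(4).tolist() for c in (285,305,325,345,362)])
```

```text
y min [-0.1283732  -0.12756441 -0.12621606]
edge x= [0.0368 0.6974] x at y=-.1 0.6938 z 0.088
edge x= [0.0439 0.5733] x at y=-.1 0.5689 z 0.0878
172 [ 0.6295 -0.1258  0.0702]
174 [ 0.6295 -0.1257  0.0805]
176 [ 0.6296 -0.1235  0.0812]
178 [ 0.6296 -0.1212  0.0815]
180 [ 0.6297 -0.119   0.0817]
182 [ 0.6298 -0.1165  0.0812]
184 [ 0.63   -0.0992  0.0219]
186 [ 0.6301 -0.0961  0.0206]
188 [ 0.63   -0.1093  0.0809]
190 [ 0.63   -0.1072  0.0819]
192 [ 0.6301 -0.1047  0.0814]
wall z 0.08804695973453827 0.08795563514873586 lid z grid
[[0.6757, -0.1111, 0.0822], [0.6528, -0.1106, 0.083], [0.63, -0.1093, 0.0809], [0.6071, -0.1091, 0.0825], [0.5876, -0.1083, 0.0817]]
[[0.677, -0.0961, 0.0801], [0.6535, -0.0959, 0.0818], [0.6304, -0.0951, 0.0814], [0.6072, -0.0943, 0.081], [0.5874, -0.0936, 0.0808]]
[[0.6782, -0.0777, 0.0806], [0.6544, -0.0777, 0.0824], [0.6309, -0.0764, 0.0809], [0.6073, -0.0758, 0.0811], [0.5872, -0.075, 0.0807]]
[[0.6794, -0.0588, 0.0813], [0.6554, -0.0581, 0.0812], [0.6315, -0.0571, 0.0806], [0.6076, -0.0571, 0.0822], [0.5871, -0.0559, 0.0807]]
```

```bash
python3 -m crank '[[[-0.4,0,1.5,0.1],[-0.78,-0.03,3.5,0.1],[-0.78,-0.03,5.2,0.1],[-0.78,-0.03,6.0,0.1],[-0.78,-0.03,6.25,0.1],[-0.78,-0.03,6.25,0.1],[-0.78,-0.03,6.25,0.1]]]'
python3 - <<'E'
from h import *
go([.6314,-.099,.085],-1.611)
E
```

```text
t: 2.82
eef_pos: [0.6323, -0.0998, 0.0967]
ee_rot: [-3.139, 0.0, -1.612]
force: [-0.9, 0.3, -0.1]
width: 0.0003
gripper_force: 0.0
rows to [ 0.6314 -0.099   0.085 ] : [-0.029  0.037  0.47 ] -0.006 F [-0.9  0.3 -0.1] w 0.0003 pos [ 0.6323 -0.0998  0.0967] rot [-3.1395e+00  2.0000e-04 -1.6115e+00] t 2.83
```

```bash
python3 -m crank '[[[0,0,0.25,0],[0,0,0.42,0],[0,0,0.5,0],[0,0,0.5,0],[0,0,0.5,0]]]'; python3 -m crank '[[[0,0,0.04,0],[0,0,0.04,0],[0,0,0.04,0]]]'
```

```text
t: 3.45
eef_pos: [0.6317, -0.0994, 0.0829]
ee_rot: [-3.141, -0.0, -1.611]
force: [-0.5, -0.8, -0.6]
width: 0.0001
gripper_force: 0.0
t: 3.82
eef_pos: [0.6316, -0.0994, 0.0818]
ee_rot: [-3.142, 0.0, -1.611]
force: [-0.3, 0.2, -0.9]
width: 0.0006
gripper_force: 0.0
```

```bash
python3 -m crank '[[[0,0,0.03,0],[0,0,0.03,0],[0,0,0.03,0]]]'
```

```text
t: 4.2
eef_pos: [0.6316, -0.0994, 0.0811]
ee_rot: [3.142, -0.0, -1.611]
force: [-0.4, 0.1, 0.0]
width: 0.0007
gripper_force: 0.0
```

```bash
python3 -m crank '[[[0,0,0.02,0],[0,0,0.02,0],[0,0,0.02,0]]]'
```

```text
t: 4.58
eef_pos: [0.6317, -0.0994, 0.0807]
ee_rot: [-3.141, -0.0, -1.611]
force: [0.4, -0.7, 1.5]
width: 0.001
gripper_force: 0.6
```

```bash
python3 -m crank '[[[0,0,0.02,0],[0,0,0.02,0],[0,0,0.02,0]]]'
```

```text
t: 4.95
eef_pos: [0.6317, -0.0995, 0.0803]
ee_rot: [-3.141, -0.0, -1.611]
force: [-0.6, -0.6, 3.1]
width: 0.0003
gripper_force: 1.8
```

```bash
python3 -m crank '[[[0,0,0.01,0],[0,0,0.01,0],[0,0,0.01,0]]]'
```

```text
t: 5.32
eef_pos: [0.6318, -0.0994, 0.0801]
ee_rot: [-3.141, -0.0, -1.611]
force: [-1.7, -0.0, 5.6]
width: 0.0001
gripper_force: 2.5
```

```bash
python3 -m crank '[[[0,0,0.02,0],[0,0,0.02,0],[0,0,0.02,0]]]'
```

```text
t: 5.7
eef_pos: [0.6318, -0.0995, 0.0798]
ee_rot: [-3.141, -0.0, -1.611]
force: [-2.3, 0.7, 6.5]
width: 0.0006
gripper_force: 3.4
```

```bash
python3 -m crank '[[[0,0,0.01,0],[0,0,0.01,0],[0,0,0.01,0]]]'
```

```text
t: 6.08
eef_pos: [0.6318, -0.0994, 0.0797]
ee_rot: [-3.141, -0.0, -1.611]
force: [-2.1, 1.7, 8.2]
width: 0.0008
gripper_force: 3.8
```

```bash
python3 -m crank '[[[0,0,0.025,0],[0,0,0.025,0],[0,0,0.025,0]]]'
```

```text
t: 6.45
eef_pos: [0.6319, -0.0995, 0.0794]
ee_rot: [-3.141, -0.0, -1.611]
force: [-3.6, 0.4, 9.6]
width: 0.0004
gripper_force: 4.8
```

```bash
python3 -m crank '[[[0,0,0.015,0],[-0.1,0,0.015,0],[-0.25,0,0.015,0],[-0.4,0,0.015,0],[-0.6,0,0.015,0],[-0.6,0,0.015,0]]]'
```

```text
t: 7.2
eef_pos: [0.6324, -0.0851, 0.0793]
ee_rot: [-3.141, -0.001, -1.611]
force: [-3.5, -2.7, 11.1]
width: 0.0005
gripper_force: 5.4
```

```bash
python3 -m crank '[[[-0.2,0,0.005,0],[-0.4,0,0.005,0],[-0.6,0,0.005,0],[-0.8,0,0.005,0],[-0.8,0,0.005,0]]]'
python3 - <<'E'
from h import *
img,d,W=cloud("side"); save(img[150:270,300:440],"s1.png")
im=cv2.imread("pics/s1.png"); i2,d,W=cloud("wrist"); 
cv2.imwrite("pics/s1b.png",np.hstack([cv2.resize(im,(420,360)),cv2.resize(i2[150:270,260:390,::-1],(390,360))]))
for r in range(150,216,3): print(r,W[r,300].round(3),W[r,345].round(3))
E
```

```text
t: 7.82
eef_pos: [0.6332, -0.065, 0.0792]
ee_rot: [-3.141, -0.001, -1.61]
force: [-4.6, -2.8, 11.1]
width: 0.0001
gripper_force: 5.8
150 [ 0.644 -0.124  0.083] [ 0.62  -0.123  0.082]
153 [ 0.644 -0.123  0.082] [ 0.62  -0.122  0.081]
156 [ 0.644 -0.121  0.081] [ 0.62  -0.12   0.081]
159 [ 0.644 -0.12   0.083] [ 0.62  -0.119  0.081]
162 [ 0.644 -0.118  0.082] [ 0.62  -0.117  0.081]
165 [ 0.648 -0.108  0.036] [ 0.617 -0.107  0.036]
168 [ 0.649 -0.106  0.036] [ 0.618 -0.105  0.037]
171 [ 0.649 -0.104  0.036] [ 0.618 -0.103  0.036]
174 [ 0.649 -0.102  0.037] [ 0.618 -0.101  0.036]
177 [ 0.649 -0.1    0.036] [ 0.617 -0.095  0.019]
180 [ 0.65  -0.094  0.021] [ 0.617 -0.093  0.021]
183 [ 0.651 -0.091  0.019] [ 0.617 -0.09   0.021]
186 [ 0.651 -0.089  0.021] [ 0.617 -0.088  0.02 ]
189 [ 0.651 -0.087  0.02 ] [ 0.617 -0.086  0.021]
192 [ 0.651 -0.084  0.02 ] [ 0.617 -0.083  0.021]
195 [ 0.651 -0.082  0.02 ] [ 0.617 -0.08   0.019]
198 [ 0.651 -0.08   0.021] [ 0.617 -0.078  0.021]
201 [ 0.652 -0.077  0.021] [ 0.617 -0.076  0.02 ]
204 [ 0.652 -0.075  0.021] [ 0.617 -0.073  0.02 ]
207 [ 0.652 -0.073  0.022] [ 0.617 -0.071  0.02 ]
210 [ 0.652 -0.07   0.021] [ 0.617 -0.069  0.02 ]
213 [ 0.652 -0.068  0.021] [ 0.617 -0.066  0.021]
```

View pics/s1b.png

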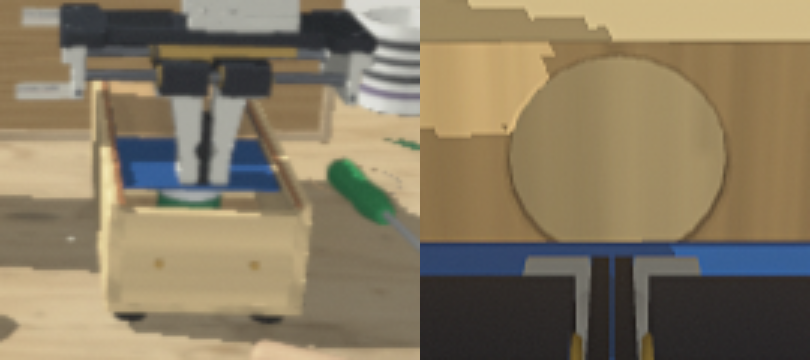

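The lid drags along with the fingertips: its edge is back and the empty round hole shows in the wrist view.

```bash
python3 -m crank '[[[-0.2,0,0,0],[-0.4,0,0,0],[-0.6,0,0,0],[-0.8,0,0,0],[-1.0,0,0,0],[-1.2,0,0,0],[-1.2,0,0,0]]]'
```

```text
t: 8.8
eef_pos: [0.6343, -0.035, 0.0792]
ee_rot: [-3.141, -0.001, -1.611]
force: [-3.7, -2.2, 11.1]
width: 0.0004
gripper_force: 6.0
```

```bash
python3 -m crank '[[[-0.2,0,0,0],[-0.4,0,0,0],[-0.6,0,0,0],[-0.8,0,0,0],[-1.0,0,0,0],[-1.1,0,0,0],[-1.1,0,0,0]]]'
python3 - <<'E'
from h import *
img,d,W=cloud("wrist"); save(img,"w2.png"); np.save("w2.npy",W)
for r in range(90,250,4): print(r,W[r,300].round(3),W[r,345].round(3))
E
```

```text
t: 9.68
eef_pos: [0.6355, -0.0082, 0.0792]
ee_rot: [-3.141, -0.002, -1.611]
force: [-3.3, -5.9, 11.7]
width: 0.0002
gripper_force: 5.8
90 [ 0.648 -0.1    0.035] [ 0.618 -0.099  0.021]
94 [ 0.649 -0.098  0.02 ] [ 0.618 -0.097  0.02 ]
98 [ 0.649 -0.095  0.02 ] [ 0.618 -0.094  0.02 ]
102 [ 0.649 -0.093  0.02 ] [ 0.618 -0.092  0.021]
106 [ 0.649 -0.09   0.021] [ 0.618 -0.089  0.02 ]
110 [ 0.65  -0.087  0.019] [ 0.618 -0.086  0.02 ]
114 [ 0.65  -0.085  0.021] [ 0.618 -0.084  0.021]
118 [ 0.65  -0.082  0.021] [ 0.618 -0.081  0.02 ]
122 [ 0.65  -0.079  0.02 ] [ 0.618 -0.078  0.02 ]
126 [ 0.65  -0.077  0.02 ] [ 0.618 -0.075  0.02 ]
130 [ 0.651 -0.074  0.021] [ 0.618 -0.072  0.02 ]
134 [ 0.651 -0.071  0.02 ] [ 0.618 -0.07   0.02 ]
138 [ 0.651 -0.068  0.021] [ 0.618 -0.067  0.02 ]
142 [ 0.651 -0.065  0.02 ] [ 0.618 -0.064  0.021]
146 [ 0.651 -0.062  0.021] [ 0.618 -0.061  0.02 ]
150 [ 0.651 -0.059  0.02 ] [ 0.618 -0.058  0.02 ]
154 [ 0.65  -0.059  0.036] [ 0.619 -0.055  0.021]
158 [ 0.651 -0.056  0.035] [ 0.62  -0.055  0.036]
162 [ 0.651 -0.053  0.037] [ 0.62  -0.052  0.036]
166 [ 0.651 -0.051
[... 331 characters left out ...]

194 [ 0.65  -0.038  0.062] [ 0.622 -0.039  0.069]
198 [ 0.649 -0.037  0.069] [ 0.622 -0.036  0.069]
202 [ 0.649 -0.035  0.069] [ 0.622 -0.034  0.069]
206 [ 0.649 -0.033  0.07 ] [ 0.622 -0.031  0.068]
210 [ 0.649 -0.03   0.069] [ 0.622 -0.029  0.069]
214 [ 0.65  -0.027  0.069] [ 0.622 -0.026  0.069]
218 [ 0.65  -0.025  0.069] [ 0.622 -0.024  0.07 ]
222 [ 0.65  -0.022  0.07 ] [ 0.623 -0.021  0.07 ]
226 [ 0.65  -0.02   0.069] [ 0.623 -0.019  0.07 ]
230 [ 0.649 -0.021  0.08 ] [ 0.623 -0.021  0.081]
234 [ 0.649 -0.019  0.081] [ 0.623 -0.018  0.08 ]
238 [ 0.649 -0.02   0.088] [ 0.624 -0.019  0.088]
242 [ 0.642 -0.047  0.151] [ 0.628 -0.046  0.151]
246 [ 0.642 -0.047  0.154] [ 0.628 -0.046  0.154]
```

```bash
python3 -m crank '[[[0.05,0,-0.3,0],[0.05,0,-1,0],[0.05,0,-2.5,0],[0.05,0,-4,0],[0.05,0,-5,0]]]'
python3 - <<'E'
from h import *
W=np.load("w2.npy"); Z=W[...,2]
c=arm.get_calibration("wrist");M=np.array(c["mount"])
from scipy.optimize import least_squares
s=dict(eef_pos=np.array([.6355,-.0082,.0792]),ee_rot=[-3.141,-.002,-1.611])
R=Ro.from_euler('xyz',s["ee_rot"]).as_matrix(); C=R@M[:3,3]+s["eef_pos"]
m=(Z<.0335).astype(np.uint8); m[:60]=0; m[178:]=0; m[:,:265]=0;m[:,385:]=0
m=cv2.morphologyEx(m,cv2.MORPH_OPEN,np.ones((3,3)))
n,l,st,_=cv2.connectedComponentsWithStats(m); k=1+st[1:,4].argmax(); print(st[k])
cs=max(cv2.findContours((l==k).astype(np.uint8),0,cv2.CHAIN_APPROX_NONE)[0],key=len)[:,0]
P=W[cs[:,1],cs[:,0]]; P=P[np.isfinite(P).all(1)]
X=C+(P-C)*((.036-C[2])/(P[:,2]-C[2]))[:,None]
f=least_squares(lambda p:np.hypot(X[:,0]-p[0],X[:,1]-p[1])-p[2],[.633,-.08,.0265],loss="soft_l1",f_scale=.001); print("hole",f.x.round(4), np.abs(f.fun).max())
go([.424,-.106,.2],-1.611)
img,d,W=cloud("top")
r=arm.trace("red_pot","top")[0]; m=r["mask"]&(W[...,2]>.04); print("pot",r["score"],np.nanmedian(W[m],0), cv2.minEnclosingCircle((W[m][:,:2]*1000).astype(np.float32)))
e=cv2.imread("pics/w2.png")[:250,150:490]; cv2.imwrite("pics/w2c.png",cv2.resize(e,None,fx=2,fy=2))
E
```

```text
t: 10.35
eef_pos: [0.6359, -0.008, 0.2058]
ee_rot: [-3.139, 0.001, -1.611]
force: [0.2, 0.1, 0.1]
width: 0.0004
gripper_force: 0.0
[ 287   82   79   81 4976]
hole [ 0.6321 -0.0783  0.0257] 0.0015802747764374035
rows to [ 0.424 -0.106  0.2  ] : [4.257 8.312 0.21 ] 0.003 F [0.2 0.1 0.1] w 0.0004 pos [ 0.6359 -0.008   0.2058] rot [-3.1391e+00  7.0000e-04 -1.6108e+00] t 10.35
pot 0.68 [0.63227486 0.08922478 0.08552218] ((633.7000732421875, 18.415294647216797), 154.9497833251953)
```

View pics/w2c.png

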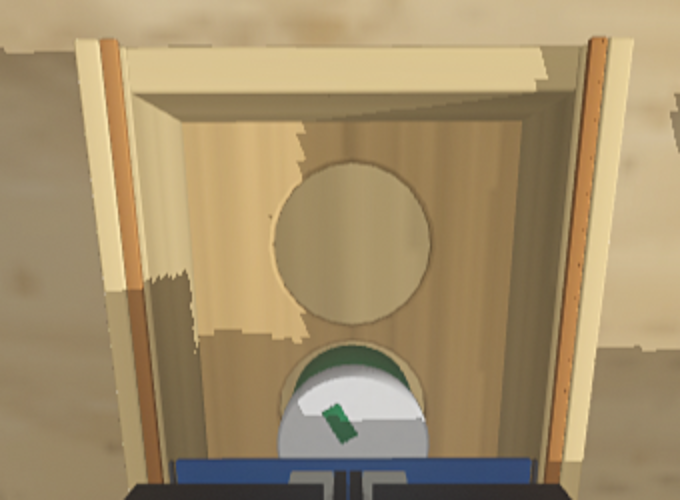

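The picture shows the empty hole centred near (352,243) in the crop, with the green pot in the next hole and the lid edge clear behind it.

```bash
python3 -m crank '[[[0.8,2,0,0],[1.7,4,0.1,0],[2.6,6,0.2,0],[3.4,8,0.2,0],[3.54,8.34,0.2,0],[3.54,8.34,0.2,0],[3.54,8.34,0.2,0]]]' 0 20
python3 - <<'E'
from h import *
img,d,W=cloud("wrist"); save(img,"w3.png")
r=arm.trace("red_pot","wrist"); print([(x["score"],x["extent"]) for x in r])
hsv=cv2.cvtColor(img,cv2.COLOR_RGB2HSV)
for x in r[:2]:
    m=x["mask"]&(W[...,2]>.044)&(W[...,2]<.06); P=W[m]; print(len(P),np.median(P,0).round(4),P.min(0).round(4),P.max(0).round(4),cv2.minEnclosingCircle((P[:,:2]*1000).astype(np.float32)))
c=r[0]["mask"]&(W[...,2]>.044); P=W[c]; p=[(P[:,0].min()+P[:,0].max())/2,(P[:,1].min()+P[:,1].max())/2]
go([p[0],p[1],.12],-1.611)
E
```

```text
t: 11.32
eef_pos: [0.4244, -0.0879, 0.198]
ee_rot: [-3.141, -0.0, -1.611]
force: [1.0, -0.1, -1.3]
width: 0.0649
gripper_force: 0.0
[(0.67, [300.5, 142.2, 44.3, 52.9])]
1536 [ 0.4237 -0.1071  0.0499] [ 0.4008 -0.1294  0.0441] [ 0.4466 -0.0832  0.0524] ((423.7896728515625, -106.11575317382812), 23.559080123901367)
rows to [ 0.4237 -0.1063  0.12  ] : [ 0.735 -0.009  3.108] 0.003 F [ 0.1 -0.7 -0.3] w 0.0727 pos [ 0.4242 -0.0879  0.1977] rot [ 3.1410e+00 -2.0000e-04 -1.6108e+00] t 11.43
```

View pics/w3.png

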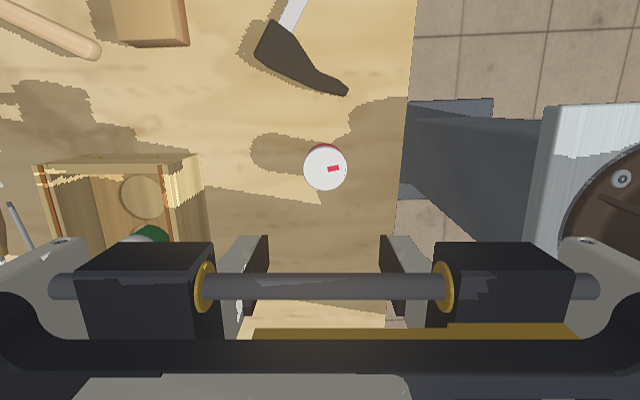

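The pot's white lid is at (325,167), halfway between the open fingers, nothing in their way.

```bash
python3 -m crank '[[[0.5,-0.01,0.5,0],[0.73,-0.01,2,0],[0.73,-0.01,4,0],[0.73,-0.01,5.6,0],[0.73,-0.01,6.6,0],[0.73,-0.01,6.95,0],[0.73,-0.01,6.95,0],[0.73,-0.01,6.95,0]]]' 0; python3 -m crank '[[[0,0,0,0],[0,0,0,0],[0,0,0,0],[0,0,0,0],[0,0,0,0],[0,0,0,0]]]' 1 15
```

```text
t: 12.42
eef_pos: [0.4236, -0.1065, 0.0249]
ee_rot: [-3.14, 0.0, -1.611]
force: [0.2, -0.0, -0.4]
width: 0.0878
gripper_force: 0.0
t: 13.18
eef_pos: [0.423, -0.1065, 0.0242]
ee_rot: [-3.142, -0.0, -1.611]
force: [-0.3, 1.3, 2.0]
width: 0.0454
gripper_force: 15.0
```

```bash
python3 -m crank '[[[0,0,-0.5,0],[0,0,-2,0],[0,0,-4,0],[0,0,-5.5,0],[0,0,-6,0],[0,0,-6,0]]]'
python3 - <<'E'
from h import *
img,d,W=cloud("wrist"); save(img,"w4.png")
s=arm.get_state();r=arm.trace("red_pot","wrist"); print([(x["score"],x["extent"]) for x in r])
P=W[r[0]["mask"]]-s["eef_pos"]; P=P[np.isfinite(P).all(1)]; print(np.percentile(P,[2,50,98],axis=0).round(4))
go([.6321,-.0783,.17],-1.611)
E
```

```text
t: 13.92
eef_pos: [0.423, -0.1064, 0.1749]
ee_rot: [-3.14, 0.001, -1.611]
force: [-0.1, -0.2, -1.0]
width: 0.0454
gripper_force: 15.0
[(0.67, [278.1, 200.4, 89.4, 112.6])]
[[-0.0194 -0.0228 -0.0182]
 [ 0.0007 -0.0132  0.0263]
 [ 0.0215  0.0213  0.0278]]
rows to [ 0.6321 -0.0783  0.17  ] : [-1.469 -8.351  0.113] -0.005 F [-0.1  0.1 -0.8] w 0.0455 pos [ 0.422  -0.1065  0.1732] rot [ 3.1399e+00  1.0000e-04 -1.6114e+00] t 14.03
```

```bash
python3 -m crank '[[[-0.2,-1.5,0,0],[-0.6,-3.5,0.1,0],[-0.9,-5.5,0.1,0],[-1.3,-7.3,0.1,0],[-1.46,-8.1,0.1,0],[-1.46,-8.35,0.1,0],[-1.46,-8.35,0.1,0],[-1.46,-8.35,0.1,0]]]'
python3 - <<'E'
from h import *
go([.6321,-.0783,.10],-1.611)
img,d,W=cloud("wrist"); save(img[100:300,180:480],"w5.png"); cv2.imwrite("pics/w5.png",cv2.resize(cv2.imread("pics/w5.png"),None,fx=2,fy=2))
E
```

```text
t: 15.02
eef_pos: [0.632, -0.0786, 0.1714]
ee_rot: [3.141, -0.0, -1.611]
force: [0.1, 0.3, -0.1]
width: 0.046
gripper_force: 15.0
rows to [ 0.6321 -0.0783  0.1   ] : [-0.014 -0.006  2.858] -0.003 F [ 0.1  0.3 -0.1] w 0.046 pos [ 0.632  -0.0786  0.1714] rot [ 3.1408 -0.     -1.6113] t 15.03
```

View pics/w5.png

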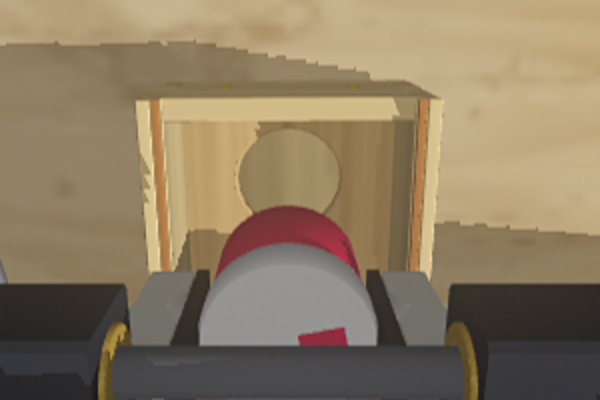

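The pot hangs above the hole (hole at (290,178) in the crop), fingers inside the walls' width. Lowering.

```bash
python3 -m crank '[[[-0.01,0,1,0],[-0.01,0,2.3,0],[-0.01,0,3.4,0],[-0.01,0,4.1,0],[-0.01,0,4.25,0],[-0.01,0,4.25,0]]]'; python3 -m crank '[[[0,0,0.15,0],[0,0,0.3,0],[0,0,0.45,0],[0,0,0.45,0]]]'
```

```text
t: 15.82
eef_pos: [0.6334, -0.0782, 0.0662]
ee_rot: [-3.141, -0.0, -1.611]
force: [-0.3, 0.1, -0.9]
width: 0.0451
gripper_force: 15.0
t: 16.32
eef_pos: [0.6327, -0.0782, 0.0538]
ee_rot: [3.141, -0.0, -1.611]
force: [-0.1, -0.1, -0.7]
width: 0.0453
gripper_force: 15.0
```

```bash
python3 -m crank '[[[0,0,0.1,0],[0,0,0.2,0],[0,0,0.28,0],[0,0,0.28,0]]]'
```

```text
t: 16.82
eef_pos: [0.6328, -0.0782, 0.0469]
ee_rot: [3.141, -0.0, -1.611]
force: [0.1, -0.9, -0.8]
width: 0.0452
gripper_force: 15.0
```

```bash
python3 -m crank '[[[0,0,0.06,0],[0,0,0.11,0],[0,0,0.11,0]]]'
```

```text
t: 17.2
eef_pos: [0.6329, -0.0782, 0.0443]
ee_rot: [3.141, -0.0, -1.611]
force: [-0.4, 0.4, -1.1]
width: 0.0448
gripper_force: 15.0
```

```bash
python3 -m crank '[[[0,0,0.02,0],[0,0,0.02,0],[0,0,0.02,0],[0,0,0.02,0]]]' 0.4; python3 -m crank '[[[0,0,-0.3,0],[0,0,-1,0],[0,0,-2,0],[0,0,-3.5,0],[0,0,-5,0],[0,0,-5.5,0],[0,0,-5.5,0]]]'
python3 - <<'E'
from h import *
img,d,W=cloud("wrist"); save(img,"w6.png")
r=arm.trace("red_pot","wrist"); print([(x["score"],x["extent"]) for x in r])
for x in r[:2]:
    m=x["mask"]&(W[...,2]>.06)&(W[...,2]<.08); P=W[m]; print(len(P),np.median(P,0).round(4),cv2.minEnclosingCircle((P[:,:2]*1000).astype(np.float32)))
cv2.imwrite("pics/w6c.png",cv2.resize(cv2.imread("pics/w6.png")[100:300,180:480],None,fx=2,fy=2))
go([.632,-.01,.11],-1.611)
E
```

```text
t: 17.7
eef_pos: [0.633, -0.0782, 0.044]
ee_rot: [-3.141, 0.0, -1.611]
force: [0.4, 1.4, 0.2]
width: 0.0524
gripper_force: 0.0
t: 18.58
eef_pos: [0.6334, -0.0781, 0.1831]
ee_rot: [-3.139, 0.001, -1.611]
force: [0.4, 0.6, -0.2]
width: 0.0524
gripper_force: 0.0
[(0.64, [297.3, 161.3, 48.6, 58.8])]
1832 [ 0.6338 -0.0796  0.0693] ((633.9220581054688, -77.99484252929688), 23.695547103881836)
rows to [ 0.632 -0.01   0.11 ] : [-2.723  0.118  2.83 ] -0.003 F [-0.4  0.5 -1. ] w 0.0528 pos [ 0.6323 -0.0782  0.1807] rot [ 3.1404e+00  2.0000e-04 -1.6113e+00] t 18.68
```

View pics/w6c.png

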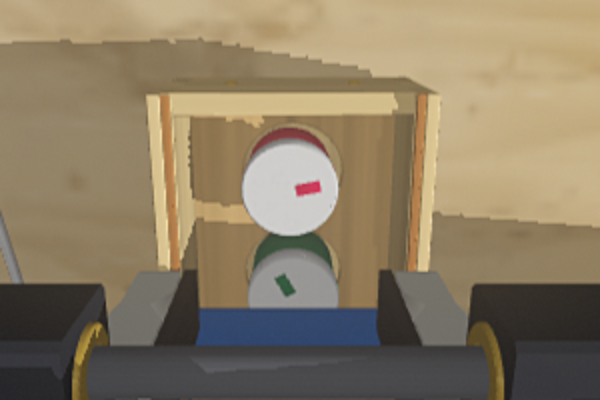

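The red pot stands in the hole (top centre (290,188) in the crop), its top at the expected height. Now shutting the lid.

```bash
python3 -m crank '[[[-1,0,0,0],[-2.2,-0.03,0,0],[-2.8,-0.03,0.5,0],[-2.83,-0.03,1.5,0],[-2.83,-0.03,2.5,0],[-2.83,-0.03,3.1,0],[-2.83,-0.03,3.2,0],[-2.83,-0.03,3.2,0],[-2.83,-0.03,3.2,0]]]' 1 20
python3 - <<'E'
from h import *
go([.636,-.0075,.0815],-1.611)
E
```

```text
t: 19.8
eef_pos: [0.6372, -0.0075, 0.1024]
ee_rot: [-3.14, 0.0, -1.611]
force: [0.1, -0.4, -0.1]
width: 0.0008
gripper_force: 0.0
rows to [ 0.636  -0.0075  0.0815] : [0.003 0.048 0.835] -0.0 F [ 0.1 -0.4 -0.1] w 0.0008 pos [ 0.6372 -0.0075  0.1024] rot [-3.1401e+00  3.0000e-04 -1.6110e+00] t 19.8
```

```bash
python3 -m crank '[[[0,0.05,0.4,0],[0,0.05,0.65,0],[0,0.05,0.75,0],[0,0.05,0.75,0],[0,0.05,0.75,0]]]'; python3 -m crank '[[[0,0,0.02,0],[0,0,0.02,0],[0,0,0.02,0]]]'
```

```text
t: 20.42
eef_pos: [0.6355, -0.0074, 0.0828]
ee_rot: [-3.141, 0.0, -1.611]
force: [1.1, -0.6, -0.4]
width: 0.0004
gripper_force: 0.0
t: 20.8
eef_pos: [0.6353, -0.0074, 0.0823]
ee_rot: [-3.141, 0.0, -1.611]
force: [-0.8, 0.7, -0.7]
width: 0.0005
gripper_force: 0.0
```

```bash
python3 -m crank '[[[0,0,0.03,0],[0,0,0.06,0],[0,0,0.06,0],[0,0,0.06,0]]]'
```

```text
t: 21.3
eef_pos: [0.6353, -0.0075, 0.0807]
ee_rot: [-3.142, 0.0, -1.611]
force: [-0.6, 0.0, 0.9]
width: 0.0002
gripper_force: 0.4
```

```bash
python3 -m crank '[[[0,0,0.03,0],[0,0,0.03,0],[0,0,0.03,0]]]'
```

```text
t: 21.68
eef_pos: [0.6354, -0.0075, 0.0802]
ee_rot: [-3.141, 0.0, -1.611]
force: [-2.1, 0.6, 4.4]
width: 0.0002
gripper_force: 2.1
```

```bash
python3 -m crank '[[[0,0,0.02,0],[0,0,0.02,0],[0,0,0.02,0]]]'
```

```text
t: 22.05
eef_pos: [0.6355, -0.0075, 0.0799]
ee_rot: [-3.141, -0.0, -1.611]
force: [-1.9, 0.8, 6.7]
width: 0.0002
gripper_force: 3.2
```

```bash
python3 -m crank '[[[0,0,0.03,0],[0,0,0.03,0],[0,0,0.03,0]]]'
```

```text
t: 22.42
eef_pos: [0.6355, -0.0075, 0.0795]
ee_rot: [-3.141, -0.0, -1.611]
force: [-3.4, 0.2, 8.8]
width: 0.0004
gripper_force: 4.4
```

```bash
python3 -m crank '[[[0,0,0.01,0],[0,0,0.02,0],[0,0,0.02,0]]]'
```

```text
t: 22.8
eef_pos: [0.6355, -0.0075, 0.0792]
ee_rot: [-3.141, -0.0, -1.611]
force: [-3.4, 1.0, 10.4]
width: 0.0007
gripper_force: 5.3
```

```bash
python3 -m crank '[[[0,0,0.01,0],[0.15,0,0.015,0],[0.3,0,0.015,0],[0.5,0,0.015,0],[0.7,0,0.015,0],[0.9,0,0.015,0],[1.1,0,0.015,0],[1.1,0,0.015,0]]]'
```

```text
t: 23.8
eef_pos: [0.6346, -0.0348, 0.0792]
ee_rot: [-3.14, 0.0, -1.611]
force: [-4.7, 2.9, 11.8]
width: 0.0003
gripper_force: 6.1
```

```bash
python3 -m crank '[[[0.2,0,0,0],[0.4,0,0,0],[0.6,0,0,0],[0.8,0,0,0],[1.0,0,0,0],[1.2,0,0,0],[1.4,0,0,0],[1.4,0,0,0]]]'
python3 - <<'E'
from h import *
img,d,W=cloud("wrist"); 
for r in range(120,240,4): print(r,W[r,300].round(3),W[r,345].round(3))
E
```

```text
t: 24.8
eef_pos: [0.6333, -0.0698, 0.0792]
ee_rot: [-3.14, 0.0, -1.611]
force: [-3.3, 2.8, 11.4]
width: 0.0008
gripper_force: 5.9
120 [ 0.65  -0.141  0.001] [ 0.615 -0.14  -0.   ]
124 [ 0.65  -0.138  0.001] [ 0.615 -0.137  0.   ]
128 [ 0.65  -0.136  0.002] [ 0.615 -0.134  0.   ]
132 [ 0.65  -0.132  0.001] [ 0.615 -0.131  0.001]
136 [ 0.65  -0.129 -0.   ] [ 0.615 -0.128  0.001]
140 [ 0.651 -0.126  0.001] [ 0.615 -0.125  0.001]
144 [ 0.648 -0.127  0.033] [ 0.617 -0.126  0.033]
148 [ 0.646 -0.127  0.054] [ 0.619 -0.126  0.056]
152 [nan nan nan] [ 0.62  -0.126  0.073]
156 [ 0.644 -0.126  0.082] [ 0.62  -0.125  0.082]
160 [ 0.644 -0.124  0.083] [ 0.62  -0.123  0.081]
164 [ 0.644 -0.122  0.082] [ 0.62  -0.121  0.082]
168 [ 0.645 -0.119  0.082] [ 0.62  -0.118  0.081]
172 [ 0.645 -0.117  0.082] [ 0.621 -0.116  0.082]
176 [ 0.649 -0.105  0.036] [ 0.618 -0.104  0.038]
180 [ 0.649 -0.102  0.037] [ 0.618 -0.101  0.036]
184 [ 0.649 -0.099  0.036] [ 0.617 -0.094  0.021]
188 [ 0.651 -0.092  0.02 ] [ 0.618 -0.093  0.03 ]
192 [ 0.65  -0.094  0.036] [ 0.618 -0.095  0.044]
196 [ 0.648 -0.095  0.052] [ 0.62  -0.097  0.06 ]
200 [ 0.647 -0.097  0.067] [ 0.62  -0.097  0.069]
204 [ 0.647 -0.095  0.07 ] [ 0.62  -0.094  0.069]
208 [ 0.647 -0.093  0.069] [ 0.62  -0.092  0.069]
212 [nan nan nan] [ 0.62  -0.089  0.069]
216 [ 0.648 -0.088  0.07 ] [ 0.62  -0.087  0.07 ]
220 [ 0.648 -0.085  0.069] [ 0.62  -0.084  0.07 ]
224 [ 0.648 -0.082  0.069] [ 0.62  -0.082  0.07 ]
228 [ 0.648 -0.08   0.069] [ 0.621 -0.083  0.079]
232 [ 0.647 -0.082  0.081] [ 0.621 -0.081  0.08 ]
236 [ 0.647 -0.081  0.084] [ 0.621 -0.081  0.085]
```

```bash
python3 -m crank '[[[0.2,0,0,0],[0.4,0,0,0],[0.6,0,0,0],[0.8,0,0,0],[0.95,0,0,0],[1.1,0,0,0],[1.17,0,0,0],[1.17,0,0,0]]]'
```

```text
t: 25.85
eef_pos: [0.6322, -0.0988, 0.0792]
ee_rot: [-3.14, 0.0, -1.611]
force: [-3.8, 3.4, 11.5]
width: 0.0002
gripper_force: 5.9
```

```bash
python3 -m crank '[[[0.05,0,0,0],[0.1,0,0,0],[0.15,0,0,0],[0.2,0,0,0],[0.2,0,0,0]]]'
python3 - <<'E'
from h import *
img,d,W=cloud("wrist"); save(img,"w7.png")
for r in range(165,210,2): print(r,W[r,295].round(3),W[r,350].round(3))
E
```

```text
t: 26.48
eef_pos: [0.6323, -0.103, 0.0792]
ee_rot: [-3.139, 0.001, -1.611]
force: [-3.3, 6.6, 12.8]
width: 0.0004
gripper_force: 6.0
165 [ 0.655 -0.14   0.001] [ 0.61  -0.138  0.   ]
167 [ 0.655 -0.138  0.002] [ 0.611 -0.137  0.003]
169 [ 0.655 -0.136  0.   ] [ 0.61  -0.135  0.   ]
171 [ 0.655 -0.135 -0.   ] [ 0.61  -0.133  0.001]
173 [ 0.655 -0.133  0.001] [ 0.61  -0.131 -0.   ]
175 [ 0.655 -0.131  0.   ] [ 0.61  -0.13   0.001]
177 [ 0.656 -0.13  -0.   ] [ 0.611 -0.128  0.001]
179 [ 0.656 -0.128  0.001] [ 0.611 -0.127  0.002]
181 [ 0.656 -0.126  0.   ] [ 0.611 -0.125  0.001]
183 [ 0.656 -0.125  0.   ] [ 0.611 -0.123  0.001]
185 [ 0.654 -0.127  0.017] [ 0.612 -0.125  0.016]
187 [ 0.654 -0.127  0.022] [ 0.612 -0.125  0.022]
189 [ 0.653 -0.127  0.028] [ 0.613 -0.125  0.028]
191 [ 0.653 -0.126  0.032] [ 0.613 -0.126  0.035]
193 [ 0.652 -0.127  0.04 ] [ 0.614 -0.126  0.039]
195 [ 0.651 -0.127  0.045] [ 0.614 -0.125  0.044]
197 [ 0.651 -0.127  0.048] [ 0.614 -0.126  0.049]
199 [ 0.651 -0.127  0.053] [ 0.615 -0.126  0.054]
201 [ 0.65  -0.127  0.057] [ 0.615 -0.126  0.058]
203 [ 0.65  -0.127  0.062] [ 0.615 -0.125  0.061]
205 [ 0.649 -0.127  0.066] [ 0.616 -0.126  0.066]
207 [ 0.649 -0.127  0.069] [ 0.616 -0.126  0.071]
209 [ 0.649 -0.127  0.073] [ 0.616 -0.126  0.073]
```

Stopped against the end (force 6.6 N). Lift and check.

```bash
python3 -m crank '[[[0,0,-0.3,0],[0,0,-1,0],[0,0,-2.5,0],[0,0,-4.5,0],[0,0,-6.5,0],[0,0,-7,0],[-0,0,-7,0]]]'
python3 - <<'E'
from h import *
go([.63,-.1,.25])
img,d,W=cloud("wrist"); cv2.imwrite("pics/w8.png",cv2.resize(img[100:260,220:420,::-1],None,fx=3,fy=3))
for r in range(160,200,2): print(r,W[r,310].round(3),W[r,340].round(3))
E
```

```text
t: 27.4
eef_pos: [0.6316, -0.1043, 0.2541]
ee_rot: [-3.139, 0.001, -1.611]
force: [0.3, -0.3, -0.8]
width: 0.0004
gripper_force: 0.0
rows to [ 0.63 -0.1   0.25] : [-0.168  0.073  0.164] 0 F [ 0.3 -0.3 -0.8] w 0.0004 pos [ 0.6316 -0.1043  0.2541] rot [-3.1394e+00  5.0000e-04 -1.6114e+00] t 27.4
160 [ 0.648 -0.127  0.068] [ 0.613 -0.125  0.067]
162 [ 0.647 -0.127  0.082] [ 0.613 -0.125  0.08 ]
164 [ 0.647 -0.124  0.082] [ 0.614 -0.123  0.081]
166 [ 0.648 -0.122  0.081] [ 0.614 -0.121  0.082]
168 [ 0.648 -0.12   0.081] [ 0.614 -0.119  0.082]
170 [ 0.648 -0.118  0.082] [ 0.614 -0.116  0.083]
172 [ 0.648 -0.115  0.082] [ 0.614 -0.114  0.081]
174 [ 0.648 -0.113  0.082] [ 0.614 -0.111  0.08 ]
176 [ 0.648 -0.11   0.08 ] [ 0.614 -0.109  0.082]
178 [ 0.648 -0.108  0.081] [ 0.614 -0.107  0.082]
180 [ 0.648 -0.106  0.083] [ 0.614 -0.105  0.082]
182 [ 0.649 -0.103  0.082] [ 0.614 -0.102  0.082]
184 [ 0.649 -0.101  0.081] [ 0.614 -0.1    0.081]
186 [ 0.649 -0.099  0.082] [ 0.614 -0.097  0.081]
188 [ 0.649 -0.096  0.082] [ 0.614 -0.095  0.081]
190 [ 0.649 -0.094  0.081] [ 0.614 -0.093  0.082]
192 [ 0.649 -0.092  0.082] [ 0.614 -0.09   0.081]
194 [ 0.649 -0.089  0.081] [ 0.614 -0.088  0.082]
196 [ 0.649 -0.087  0.082] [ 0.614 -0.086  0.082]
198 [ 0.65  -0.084  0.081] [ 0.615 -0.083  0.082]
```

View pics/w8.png

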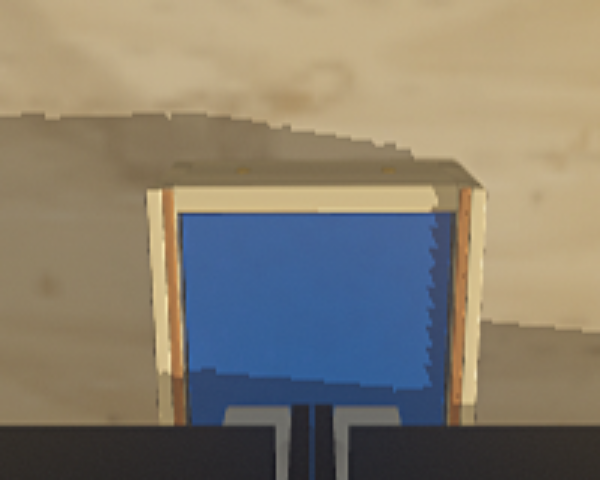

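The picture shows the blue lid flush against the end wall (row ~212) with no gap left, and the arm is clear.

```bash
python3 -m crank '[[[0,0,0,0],[0,0,0,0],[0,0,0,0]]]'; python3 -c "
from station import arm
print(arm.job_done())"
```

```text
t: 27.82
eef_pos: [0.6312, -0.1042, 0.252]
ee_rot: [3.14, -0.0, -1.611]
force: [0.2, -0.1, -0.4]
width: 0.0005
gripper_force: 0.0
the job is handed in; nothing more can be done
None
```

I handed the job in at about 28 s: the red pot stands upright in the empty hole about 2 mm off centre and the blue lid is fully shut; measured pressing force on it was about 15 N at most, and no verdict came back.

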